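Stand the sample bottles up in their ring stands

ROBOT

A 6-joint arm with a two-finger parallel gripper is mounted at the origin on the work surface. World frame = base frame: x ahead of the robot, y to its left, z up, the work surface at z = 0. Lengths are in m, angles in rad, forces in N, time in s.
With the tool pointing down it reaches from about 0.35 to 0.925 m from the base axis. Payload 6.4 kg.
Tool frame: the origin (TCP) lies at the very end of the fingers, on their centre line; the grasp point (between the pads) lies 19 mm behind it (tcp_to_grasp is the distance from the TCP to the grasp point, in m); z points along the fingers, y is the line along which they close (so a half turn about z gives the same grasp; the last joint's range is limited). The gripper opens to 94 mm and grips with 3 to 60 N. Pads are 16 mm wide; open, the fingers measure 119 mm over their backs; the gripper's body (75 mm by 177 mm) begins 78 mm behind the grasp point.
Start: joints at [1.032, 0.245, 1.558, -0, 1.339, -0.174], TCP at [0.232, 0.607, 0.205] pointing down, gripper open.
Joint ranges: [-3.13, 3.13], [-1.02, 2.26], [0.13, 2.54], [-0.95, 4.09], [0.21, 2.88], [-2.74, 2.74]. Speed limits (rad/s): [2.57, 2.57, 3.14, 3.14, 3.14, 3.14].

INTERFACE

Orientations are given as a rotation vector (axis times angle).
In Python, from workcell import * gives the robot as it stands.
- The arm moves only by the tool apply_moves, never from a script. Its argument "motion" is one flat list of numbers, 7 for each row, row after row: the turn, a rotation vector about the world's x, y, z in degrees, then the shift along the world's x, y, z in cm, then the finger opening in cm, from 0 to 9.4. In form: [ax, ay, az, tx, ty, tz, gripper, ax, ay, az, tx, ty, tz, gripper, ...]. A call has 1 to 20 rows; each row is the pose to reach, as a shift and turn from the pose commanded when the call began; what a row does not reach only later rows make up. A row lasts 1/12 s, in which the tool goes at most 41.7 mm and 7.16 degrees, less where a joint would pass 70% of its speed; a pose out of reach is approached as far as the arm can. A call with a gripper value outside its range is refused whole. The fingers move at their own pace and stop on an object; the grip force is fixed at half the most. Time passes only in rows, so rows that repeat a pose let the fingers close. It gives the time, the measured TCP pose, the force, the opening and the grip force at its end, in the units of the state.
- read_state(): the state, without advancing time (a new reading comes with each control period).
- capture(name): name is "scene" or "top" or "wrist"; returns a dict with "frame" (400x640x3 uint8, red, green, blue), "z_map" (400x640 float32, m along the optical axis (not along the pixel's ray), 0 where there is no reading), "vertical_fov" (degrees; the focal length in pixels is half the picture's height over the tangent of half this angle, whatever the lens; pixels are square), "cx", "cy" (the principal point, pixels), "origin" and "orientation" of the camera in the world; the wrist camera has in their place "mount" (4x4, takes a point from camera to tool coordinates, whose origin is the TCP and whose axes are the flange's). Camera axes: x right, y down, z forward; pixel columns grow to the right and rows downward; lengths in m; the calibration is good to about 2 mm. A picture is of the moment at which its call begins: read the wrist's pose just before it.
- hand_in(): hands the job in; it is judged then, once.
The state is a dict: "time_s": time; "q": joint angles; "qvel": joint speeds; "tau": joint torques, N m; "tool_pos": TCP position; "tcp_rot": TCP orientation; "ft_force": force on the tool from outside, world axes, zero at the start; "moment": the same for the moment, N m; "opening": finger opening in m; "grasp_force": force on a finger pad.
Only numpy, scipy, OpenCV 4.12 (cv2) and the standard library are available. Lean on these libraries where they do the work, as an engineer would, in place of code of your own. Each camera call takes 0.05 s, during which the arm holds its last target. There are 200 camera calls.

TASK

At the market stall, take the two sample bottles out of their sloping cradles and stand each one upright, cork up, in the ring stand that fits it: the slim bottle in the stand with the narrow hole, the stout bottle in the stand with the wide hole. Set them down gently through the ring, until the foot rests fully on the base board, without dropping or forcing the glass, let go, and leave the mug, honey jar and gift box where they are.

Things in the scene. Friction and masses are not known exactly. Their poses are not given: they have to be found in the camera images.
- slim_bottle: Slim corked amber bottle, 30 mm diameter, 124 mm tall: straight body to 88 mm (foot edge bevelled 1.5 mm), shoulder to 104 mm, then 16 mm neck and cork. Origin: centre of the underside; z runs to the cork; its turn about z does not matter. About 120 g. At the start it leans in its cradle, neck towards the robot, axis 30 degrees above level
- stout_bottle: Stout corked amber bottle, 40 mm diameter, 124 mm tall: straight body to 88 mm (foot edge bevelled 1.5 mm), shoulder to 104 mm, then 18 mm neck and cork. Origin: centre of the underside; z runs to the cork; its turn about z does not matter. About 190 g. At the start it leans in its cradle, neck towards the robot, axis 30 degrees above level
- slim_cradle: fixed wooden cradle of the slim bottle; foot board 150 x 50 x 8 mm; origin at its underside, 70 mm (level) nearer the robot than the bottle's foot; x points from neck end to foot end. A V carries the body's first 46 mm and a thin post the neck at 106 to 113 mm; the body's sides from 50 to 88 mm are free to grip
- stout_cradle: fixed wooden cradle of the stout bottle; foot board 150 x 50 x 8 mm; origin at its underside, 70 mm (level) nearer the robot than the bottle's foot; x points from neck end to foot end. A V carries the body's first 46 mm and a thin post the neck at 106 to 113 mm; the body's sides from 50 to 88 mm are free to grip
- slim_stand: fixed wooden ring stand for the slim bottle: base board 90 x 90 x 10 mm, four corner posts, and a ring board 90 x 90 x 8 mm whose top is 60 mm above the table, with one round hole of 32 mm in its middle. Origin: centre of the underside, z up
- stout_stand: fixed wooden ring stand for the stout bottle: base board 90 x 90 x 10 mm, four corner posts, and a ring board 90 x 90 x 8 mm whose top is 60 mm above the table, with one round hole of 42 mm in its middle. Origin: centre of the underside, z up
- slim_stand_seat (a point): point on the slim stand's base board under the middle of the hole, 10 mm above the table, 50 mm below the ring board's top: where the middle of the slim bottle's foot belongs
- stout_stand_seat (a point): the same point on the stout stand, for the stout bottle
- mug: bystander: loose white mug, 80 mm wide, 85 mm tall, handle to its +y; origin at the centre of the underside
- jar: bystander: loose honey jar, 64 mm wide, 75 mm tall; origin at the centre of the underside
- giftbox: bystander: loose cardboard gift box, 90 x 70 x 45 mm; origin at the centre of the underside
There are look-alikes about, which are no part of the job. What is shaped like the slim_stand but purple is not meant.

How it is judged:
By the outcome, as a careful person would: the job done as asked, in the order asked, and still so for the second after the job is handed in, with the robot touching nothing.
It also fails if it takes over 61 s, if anything falls off the work surface, if the arm or the gripper's body presses on something with over 40 N, if the wrist force passes 120 N, or if a joint passes its speed limit or range.

## Working session

There is one attempt and no reset: what is moved stays moved. The work goes in short steps, Python scripts to look and compute and a tool call to move; the robot and the scene stay as the last step left them, time stands still between calls to the robot, and variables do not carry over. Pictures are saved under pics/ and viewed, at most 10 in all, crops included, and the job is handed in when it is done.

Besides the shell and the picture viewer there is one more tool, called by a JSON object that holds its "op" and its "data". apply_moves: Moves the arm, as the interface text tells. Its arguments: {"type":"object","properties":{"motion":{"type":"array"}},"required":["motion"]}

```bash
ls; mkdir -p pics; cat > h.py <<'E'
from workcell import *
import numpy as np, cv2, pickle
from scipy.spatial.transform import Rotation as R
def cam(name):
    s=read_state(); c=capture(name); f=200/np.tan(np.radians(c["vertical_fov"])/2)
    if name=="wrist":
        T=np.eye(4);T[:3,:3]=R.from_rotvec(s["tcp_rot"]).as_matrix();T[:3,3]=s["tool_pos"];T=T@np.array(c["mount"])
        o,M=T[:3,3],T[:3,:3]
    else:
        o=np.array(c["origin"]);M=np.array(c["orientation"])
        if M.shape!=(3,3): M=R.from_rotvec(M).as_matrix() if M.size==3 else R.from_quat(M).as_matrix()
    d=dict(img=c["frame"],z=c["z_map"],f=f,cx=c["cx"],cy=c["cy"],o=o,M=M); return d
def ray(d,u,v): return d["M"]@np.array([(u-d["cx"])/d["f"],(v-d["cy"])/d["f"],1])
def plane(d,u,v,h): r=ray(d,u,v); return d["o"]+r*(h-d["o"][2])/r[2]
def cloud(d):
    v,u=np.mgrid[:400,:640]; P=np.stack([(u-d["cx"])/d["f"],(v-d["cy"])/d["f"],np.ones_like(u)],-1)*d["z"][...,None]
    return P@d["M"].T+d["o"]
def save(d,n): cv2.imwrite(n,d["img"][...,::-1])
E
python3 - <<'E'
from h import *
print(read_state()); 
for n in("scene","top"):
    c=capture(n); print(n,c["origin"],c["orientation"],c["vertical_fov"],c["cx"],c["cy"])
    d=cam(n); pickle.dump(d,open(n+".pkl","wb")); save(d,f"pics/{n}1.png")
E
```

```text
pics
{'time_s': 0.0, 'q': array([ 1.03187248e+00,  2.45822776e-01,  1.55899719e+00, -7.47898424e-06,
        1.33867302e+00, -1.74104131e-01]), 'qvel': array([-0.00251355,  0.00049525, -0.00072396, -0.00189506, -0.00111341,
        0.00042059]), 'tau': array([ 1.95392313e-04, -4.15831017e+01, -3.14604771e+01,  6.85951137e-02,
        3.31752689e-02, -1.61021708e-04]), 'tool_pos': array([0.23159791, 0.60670662, 0.20434883]), 'tcp_rot': array([-5.69762864e-01, -3.08882549e+00,  2.80073864e-03]), 'ft_force': array([-0.58323732, -0.80917183,  0.44433836]), 'moment': array([-0.02707598, -0.02223254,  0.00139197]), 'grasp_force': 0.0, 'opening': 0.0940764833004165}
scene [1.25903413 0.30941039 0.92495553] [-1.34863961 -2.29315197  0.8427136 ] 56.06776900442794 321.5390747612494 198.27946715385008
top [ 0.41745894 -0.0454727   1.49202161] [-2.17658222  2.15617465 -0.15727318] 44.27618945865429 322.3558503069932 199.02280620051954
```

View pics/scene1.png

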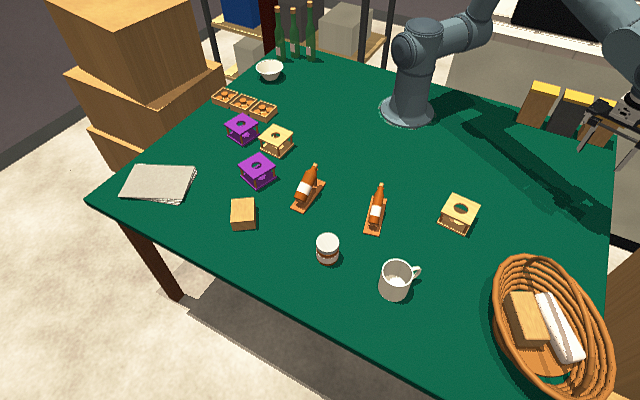

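View pics/top1.png

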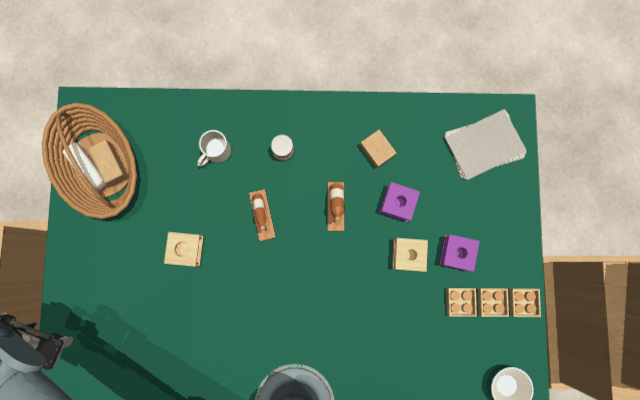

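The scene picture shows plain-wood stands at (461,210) and (276,138), and purple ones at (241,127) and (257,168). The bottles are at (308,185) and (376,208). In the top picture the candidates are: wood (183,249) with a wide hole, wood (410,254) with a narrow hole, purple (400,202) and (460,253). The slim_stand should be the wood one at (410,254), because purple is excluded. I'll confirm this in a crop.

```bash
python3 - <<'E'
from h import *
s,t=[pickle.load(open(n+".pkl","rb")) for n in("scene","top")]
cr=lambda d,u,v,w=36:cv2.resize(d["img"][v-w:v+w,u-w:u+w],(290,290),interpolation=2)
im=np.vstack([np.hstack([cr(t,183,249,),cr(t,410,254),]),np.hstack([cr(t,261,213),cr(t,336,205)])])
cv2.imwrite("pics/crop1.png",im[...,::-1])
for d,n in((t,"top"),(s,"scene")):
    P=cloud(d); hsv=cv2.cvtColor(d["img"],cv2.COLOR_RGB2HSV)
    ob=((P[...,2]>.006)&(P[...,2]<.2)&(d["z"]>0)&(P[...,0]>.2)&(P[...,0]<.8)&(abs(P[...,1])<.6)).astype(np.uint8)
    k,l,st,ce=cv2.connectedComponentsWithStats(ob)
    for i in range(1,k):
        if st[i,4]<60: continue
        Q=P[l==i]; top=Q[Q[:,2]>np.percentile(Q[:,2],98)-.008]
        print(n,ce[i].round(),st[i,4],"hsv",np.median(hsv[l==i],0),"mean",Q.mean(0).round(3),"topmid",((top.min(0)+top.max(0))/2).round(3),"zmax",Q[:,2].max().round(3))
    # bottle: amber + label
    for nm,(y0,y1) in dict(slim=(.08,.2),stout=(-.12,0.02)).items(): pass
E
```

```text
top [111. 175.] 3285 hsv [ 15. 127. 177.] mean [0.662 0.542 0.067] topmid [0.623 0.557 0.186] zmax 0.199
top [213. 148.] 723 hsv [ 24.  36. 136.] mean [0.75  0.253 0.046] topmid [0.752 0.248 0.087] zmax 0.092
top [378. 149.] 757 hsv [ 17.  98. 216.] mean [ 0.752 -0.24   0.042] topmid [ 0.75  -0.242  0.05 ] zmax 0.056
top [282. 148.] 453 hsv [ 23.  18. 228.] mean [0.748 0.046 0.068] topmid [0.752 0.048 0.08 ] zmax 0.086
top [472. 155.] 1466 hsv [ 20.  26. 199.] mean [ 0.745 -0.535  0.015] topmid [ 0.734 -0.526  0.02 ] zmax 0.027
top [336. 206.] 731 hsv [ 13. 136. 174.] mean [ 0.577 -0.114  0.054] topmid [ 0.554 -0.115  0.103] zmax 0.109
top [400. 202.] 1037 hsv [147. 110. 186.] mean [ 0.591 -0.303  0.051] topmid [ 0.592 -0.304  0.064] zmax 0.07
top [261. 215.] 722 hsv [ 14. 129. 180.] mean [0.551 0.105 0.042] topmid [0.523 0.101 0.099] zmax 0.109
top [183. 249.] 1117 hsv [ 21.  81. 230.] mean [0.447 0.328 0.049] topmid [0.446 0.331 0.063] zmax 0.069
top [459. 253.] 1097 hsv [147. 111. 184.] mean [ 0.443 -0.476  0.051] topmid [ 0.443 -0.48   0.064] zmax 0.071
top [410. 255.] 1041 hsv [
[... 702 characters left out ...]
8 -0.535  0.014] topmid [ 0.734 -0.528  0.016] zmax 0.023
scene [375. 211.] 629 hsv [ 13. 174. 210.] mean [0.573 0.111 0.047] topmid [0.526 0.1   0.095] zmax 0.102
scene [458. 214.] 1034 hsv [ 23. 115. 254.] mean [0.459 0.329 0.042] topmid [0.449 0.329 0.059] zmax 0.063
scene [244. 212.] 664 hsv [ 19. 132. 248.] mean [ 0.762 -0.234  0.04 ] topmid [ 0.753 -0.243  0.044] zmax 0.049
scene [327. 249.] 648 hsv [ 23.  21. 246.] mean [0.766 0.052 0.059] topmid [0.756 0.047 0.074] zmax 0.079
scene [523. 301.] 5115 hsv [ 15. 165. 202.] mean [0.666 0.542 0.062] topmid [0.632 0.556 0.183] zmax 0.2
scene [396. 279.] 1071 hsv [ 20.  55. 150.] mean [0.755 0.25  0.051] topmid [0.756 0.247 0.083] zmax 0.087
```

View pics/crop1.png

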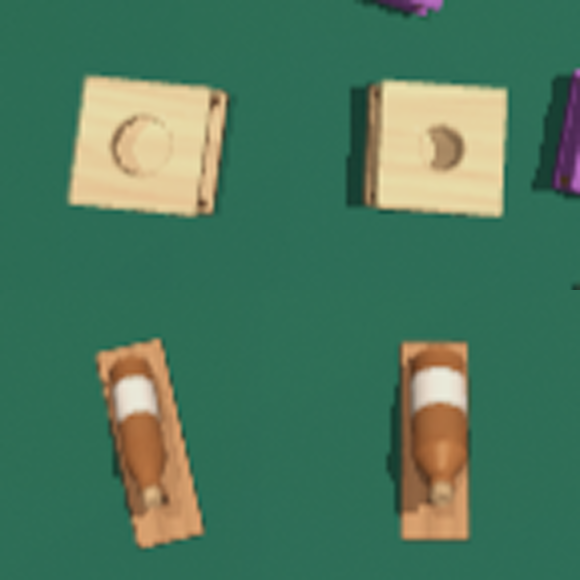

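The crop confirms the targets. Top left, wood (183,249), has the wide hole, so it is the stout stand. Top right, wood (410,254), has the narrow hole and isn't purple, so it is the slim stand. The bottles at (261,213) and (336,205) are slim and stout.

```bash
python3 - <<'E'
from h import *
c=capture("wrist"); np.set_printoptions(precision=3,suppress=True)
print(c["mount"],c["vertical_fov"],c["cx"],c["cy"]); s=read_state(); print(R.from_rotvec(s["tcp_rot"]).as_matrix())
E
```

```text
[[-0.    -0.967 -0.254  0.072]
 [ 1.    -0.     0.    -0.001]
 [-0.    -0.254  0.967 -0.18 ]
 [ 0.     0.     0.     1.   ]] 64.22417795526104 319.9481374559153 201.74593714337203
[[-0.934  0.357 -0.   ]
 [ 0.357  0.934 -0.001]
 [ 0.    -0.001 -1.   ]]
```

{"op": "apply_moves", "data": {"motion": [0,0,-30,21.5,-27.7,0,9.4,0,0,-30,21.5,-27.7,0,9.4,0,0,-30,21.5,-27.7,0,9.4,0,0,-30,21.5,-27.7,0,9.4,0,0,-30,21.5,-27.7,0,9.4,0,0,-30,21.5,-27.7,0,9.4,0,0,-30,21.5,-27.7,0,9.4,0,0,-30,21.5,-27.7,0,9.4,0,0,-30,21.5,-27.7,0,9.4,0,0,-30,21.5,-27.7,0,9.4,0,0,-30,21.5,-27.7,0,9.4]}}

```text
time_s: 1.17
tool_pos: [0.4472, 0.3297, 0.2054]
tcp_rot: [-1.353, -2.835, -0.0]
ft_force: [0.0, 0.5, 0.0]
opening: 0.0939
grasp_force: 0.0
```

```bash
cat > snap.py <<'E'
from h import *; import sys
np.set_printoptions(precision=4,suppress=True)
s=read_state(); d=cam("wrist"); d["s"]=s; pickle.dump(d,open(sys.argv[1]+".pkl","wb")); save(d,f"pics/{sys.argv[1]}.png")
print(s["time_s"],s["q"],s["tool_pos"],R.from_rotvec(s["tcp_rot"]).as_matrix(),s["ft_force"],s["qvel"].max())
E
python3 snap.py w1
```

```text
1.1667 [ 0.4311  0.025   1.8012  0.0005  1.3156 -0.2494] [0.4472 0.3297 0.2054] [[-0.629   0.7774 -0.0004]
 [ 0.7774  0.629   0.0003]
 [ 0.0005 -0.0001 -1.    ]] [0.0215 0.4735 0.0469] 0.044080534665252365
```

{"op": "apply_moves", "data": {"motion": [0,0,-23,10,-22,0,9.4,0,0,-23,10,-22,0,9.4,0,0,-23,10,-22,0,9.4,0,0,-23,10,-22,0,9.4,0,0,-23,10,-22,0,9.4,0,0,-23,10,-22,0,9.4,0,0,-23,10,-22,0,9.4,0,0,-23,10,-22,0,9.4]}}

```text
time_s: 1.88
tool_pos: [0.5469, 0.1106, 0.2053]
tcp_rot: [-1.889, -2.509, -0.0]
ft_force: [0.0, 0.0, 0.3]
opening: 0.0942
grasp_force: 0.0
```

```bash
python3 snap.py w2
```

```text
1.8833 [-0.004   0.031   1.7952  0.0006  1.3158 -0.2844] [0.5469 0.1106 0.2053] [[-0.2766  0.961  -0.0004]
 [ 0.961   0.2766  0.0005]
 [ 0.0006 -0.0003 -1.    ]] [0.0024 0.0105 0.2758] 0.04197258893909485
```

{"op": "apply_moves", "data": {"motion": [0,0,-28,3,-22,0,9.4,0,0,-28,3,-22,0,9.4,0,0,-28,3,-22,0,9.4,0,0,-28,3,-22,0,9.4,0,0,-28,3,-22,0,9.4,0,0,-28,3,-22,0,9.4,0,0,-28,3,-22,0,9.4,0,0,-28,3,-22,0,9.4]}}

```text
time_s: 2.6
tool_pos: [0.5769, -0.1079, 0.2052]
tcp_rot: [-2.438, -1.98, -0.0]
ft_force: [0.2, 0.5, -0.4]
opening: 0.0946
grasp_force: 0.0
```

```bash
python3 snap.py w3
```

```text
2.6 [-0.3783  0.0999  1.7229  0.0008  1.3196 -0.1722] [ 0.5769 -0.1079  0.2052] [[ 0.2048  0.9788 -0.0005]
 [ 0.9788 -0.2048  0.001 ]
 [ 0.0009 -0.0007 -1.    ]] [ 0.1557  0.4714 -0.3814] 0.025570643789871072
```

{"op": "apply_moves", "data": {"motion": [0,0,-25,-14,-22,0,9.4,0,0,-25,-14,-22,0,9.4,0,0,-25,-14,-22,0,9.4,0,0,-25,-14,-22,0,9.4,0,0,-25,-14,-22,0,9.4,0,0,-25,-14,-22,0,9.4,0,0,-25,-14,-22,0,9.4,0,0,-25,-14,-22,0,9.4]}}

```text
time_s: 3.32
tool_pos: [0.4365, -0.3298, 0.2055]
tcp_rot: [-2.811, -1.402, -0.0]
ft_force: [-0.5, 0.5, -0.2]
opening: 0.0936
grasp_force: 0.0
```

```bash
python3 snap.py w4; python3 - <<'E'
import cv2,numpy as np
a=[cv2.resize(cv2.imread(f"pics/w{i}.png"),(400,250),interpolation=3) for i in(1,2,3,4)]
cv2.imwrite("pics/m1.png",np.vstack([np.hstack(a[:2]),np.hstack(a[2:])]))
E
```

```text
3.3167 [-0.8544  0.0042  1.822   0.0002  1.3154 -0.2091] [ 0.4365 -0.3298  0.2055] [[ 0.6015  0.7989  0.0002]
 [ 0.7989 -0.6015  0.0001]
 [ 0.0002  0.     -1.    ]] [-0.5415  0.4611 -0.2295] 0.0593726811939335
```

View pics/m1.png

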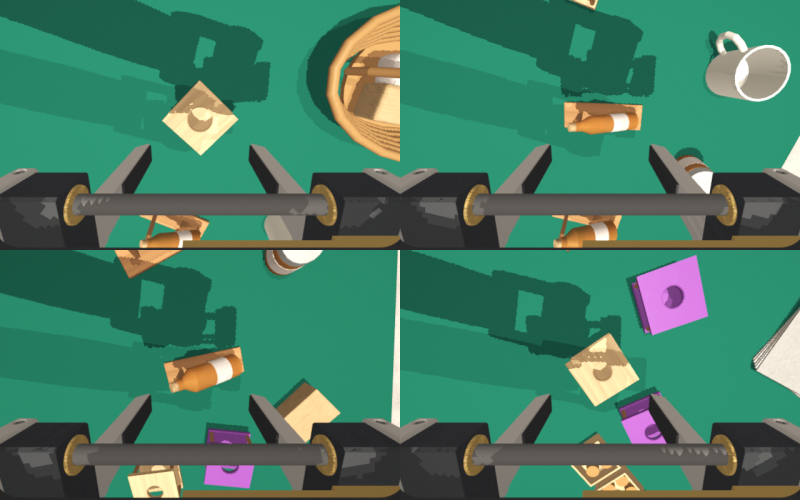

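The montage of wrist views (800x500) shows the stout stand at (200,117), slim bottle (605,120), stout bottle (205,370) and slim stand (603,370). Parts of them are in the arm's shadow. Tool y is radial at the moment. I'll turn it −90° (camera outward) and look at the slim stand again, so the mount bias can be solved for.

{"op": "apply_moves", "data": {"motion": [0,0,-90,0,0,0,9.4,0,0,-90,0,0,0,9.4,0,0,-90,0,0,0,9.4,0,0,-90,0,0,0,9.4,0,0,-90,0,0,0,9.4,0,0,-90,0,0,0,9.4,0,0,-90,0,0,0,9.4,0,0,-90,0,0,0,9.4,0,0,-90,0,0,0,9.4,0,0,-90,0,0,0,9.4,0,0,-90,0,0,0,9.4,0,0,-90,0,0,0,9.4,0,0,-90,0,0,0,9.4,0,0,-90,0,0,0,9.4,0,0,-90,0,0,0,9.4]}}

```text
time_s: 4.62
tool_pos: [0.4382, -0.3276, 0.2054]
tcp_rot: [-2.982, 0.986, 0.0]
ft_force: [0.1, -1.6, -0.5]
opening: 0.094
grasp_force: 0.0
```

```bash
python3 snap.py w5; cat > stand.py <<'E'
from h import *
np.set_printoptions(precision=4,suppress=True)
def stand(n,xy):
    d=pickle.load(open(n+".pkl","rb")); P=cloud(d)
    near=(np.hypot(P[...,0]-xy[0],P[...,1]-xy[1])<.08)&(d["z"]>0)
    zz=P[...,2][near&(P[...,2]>.045)&(P[...,2]<.08)]; zr=np.median(zz)
    m=(near&(abs(P[...,2]-zr)<.012)).astype(np.uint8)
    cs,h=cv2.findContours(m,cv2.RETR_CCOMP,cv2.CHAIN_APPROX_NONE)
    o=max((c for c,k in zip(cs,h[0]) if k[3]<0),key=cv2.contourArea); hs=[c for c,k in zip(cs,h[0]) if k[3]>=0]
    hc=max(hs,key=cv2.contourArea)
    W=lambda c:np.array([plane(d,u,v,.06)[:2] for u,v in c[:,0]])
    H=W(hc); O=W(o)
    A=np.c_[2*H,np.ones(len(H))]; x=np.linalg.lstsq(A,(H**2).sum(1),rcond=None)[0]; r=np.sqrt(x[2]+x[:2]@x[:2])
    rc=cv2.minAreaRect((O*1e4).astype(np.float32))
    print(n,"zring",zr,"noise",zz.std(),"hole",x[:2],"d",2*r,"rect",np.array(rc[0])/1e4,np.array(rc[1])/1e4,rc[2]); return x[:2],d
if __name__=="__main__":
    stand("w1",(.447,.33)); stand("top",(.447,.33));stand("scene",(.447,.33))
    a,da=stand("w4",(.437,-.333)); b,db=stand("w5",(.437,-.333)); stand("top",(.437,-.333));stand("scene",(.437,-.333))
    Ra,Rb=[R.from_rotvec(d["s"]["tcp_rot"]).as_matrix()[:2,:2] for d in(da,db)]
    # measured = true + Rot*bias
    A=np.block([[np.eye(2),Ra],[np.eye(2),Rb]]); print(np.linalg.solve(A,np.r_[a,b]))
E
python3 stand.py
```

```text
4.6167 [-0.8496  0.0045  1.822   0.0004  1.3155  1.3599] [ 0.4382 -0.3276  0.2054] [[ 0.8029 -0.5962  0.0001]
 [-0.5962 -0.8029  0.0005]
 [-0.0002 -0.0005 -1.    ]] [ 0.0666 -1.6446 -0.5471] 0.0038920056442521634
w1 zring 0.06017357361869213 noise 0.0010094907506172743 hole [0.4471 0.3288] d 0.04115144318346101 rect [0.4479 0.3279] [0.0902 0.0901] 84.88189697265625
top zring 0.06067332233659295 noise 0.0030216236680103486 hole [0.447  0.3301] d 0.04291719193641656 rect [0.4471 0.3301] [0.0919 0.0896] 84.81244659423828
scene zring 0.058583872147409566 noise 0.00238710515175044 hole [0.4546 0.3292] d 0.04000150804742052 rect [0.4538 0.329 ] [0.0897 0.0964] 85.05490112304688
w4 zring 0.06023032317481508 noise 0.0009188824470504877 hole [ 0.4387 -0.3351] d 0.03136430778196597 rect [ 0.438 -0.336] [0.0904 0.0901] 86.44068145751953
w5 zring 0.06035471684762275 noise 0.0009110855899610616 hole [ 0.4398 -0.337 ] d 0.03155428200163272 rect [ 0.4389 -0.3364] [0.0901 0.0905] 86.4407958984375
top zring 0.06023133805935754 noise 0.0031382473297512084 hole [ 0.4364 -0.3326] d 0.03411477071711468 rect [ 0.4367 -0.3331] [0.0911 0.0898] 86.36542510986328
scene zring 0.058831724104777605 noise 0.0026242666445547885 hole [ 0.4434 -0.3311] d 0.03052548530980445 rect [ 0.4435 -0.3318] [0.0952 0.0968] 86.46090698242188
[ 0.4383 -0.3366  0.0014 -0.0006]
```

{"op": "apply_moves", "data": {"motion": [0,0,0,0,0,0,9.4,0,0,0,0,0,0,9.4,0,0,0,0,0,0,9.4]}}

```text
time_s: 4.92
tool_pos: [0.437, -0.3295, 0.2054]
tcp_rot: [-2.98, 0.993, 0.0]
ft_force: [-0.2, 0.5, -0.3]
opening: 0.0939
grasp_force: 0.0
```

```bash
sed -i 's/zr)<.012/zr)<.004/' stand.py; python3 snap.py w5; python3 stand.py
python3 - <<'E'
from h import *
# bottles: depth cloud in w2,w3
np.set_printoptions(precision=4,suppress=True)
for n,xy in (("w2",(.55,.105)),("w3",(.577,-.114))):
    d=pickle.load(open(n+".pkl","rb"));P=cloud(d);hsv=cv2.cvtColor(d["img"],cv2.COLOR_RGB2HSV)
    m=(np.hypot(P[...,0]-xy[0],P[...,1]-xy[1])<.1)&(P[...,2]>.012)&(P[...,2]<.13)&(d["z"]>0)
    for c in ((.0,"all"),): 
        Q=P[m]; k=Q[:,2]>.03; print(n,m.sum(),np.median(hsv[m],0))
        for z0 in np.arange(.03,.115,.01):
            q=Q[(Q[:,2]>z0)&(Q[:,2]<z0+.01)]
            if len(q)>5: print(z0.round(3),len(q),q.mean(0),q.min(0),q.max(0))
E
```

```text
4.9167 [-0.8533  0.0049  1.8215  0.0001  1.3153  1.3607] [ 0.437  -0.3295  0.2054] [[ 0.8002 -0.5998  0.    ]
 [-0.5998 -0.8002  0.0001]
 [-0.0001 -0.0001 -1.    ]] [-0.238   0.5435 -0.3152] 0.00285868880292573
w1 zring 0.06017357361869213 noise 0.0010094907506172743 hole [0.4475 0.3282] d 0.0420756959571145 rect [0.4479 0.3278] [0.0902 0.0901] 84.87123107910156
top zring 0.06067332233659295 noise 0.0030216236680103486 hole [0.4475 0.3312] d 0.045323446920225954 rect [0.4471 0.3303] [0.0911 0.0896] 84.81244659423828
scene zring 0.058583872147409566 noise 0.00238710515175044 hole [0.4531 0.3302] d 0.042805924348604404 rect [0.4534 0.3291] [0.0898 0.0953] 84.7801513671875
w4 zring 0.06023032317481508 noise 0.0009188824470504877 hole [ 0.4385 -0.3356] d 0.032084007085394176 rect [ 0.438 -0.336] [0.0903 0.0901] 86.47349548339844
w5 zring 0.060301631300474 noise 0.0008975054267900333 hole [ 0.4393 -0.3367] d 0.0322238211043266 rect [ 0.4388 -0.3363] [0.0901 0.0903] 86.45126342773438
top zring 0.06023133805935754 noise 0.0031382473297512084 hole [ 0.4366 -0.3325] d 0.03528648941542666 rect
[... 914 characters left out ...]
215.]
0.03 67 [ 0.5947 -0.1031  0.0351] [ 0.5352 -0.1181  0.0306] [ 0.6296 -0.0971  0.0398]
0.04 137 [ 0.6057 -0.1022  0.0456] [ 0.5351 -0.1362  0.04  ] [ 0.6424 -0.0971  0.05  ]
0.05 405 [ 0.6301 -0.1123  0.0559] [ 0.5349 -0.1366  0.05  ] [ 0.6475 -0.0977  0.06  ]
0.06 597 [ 0.6205 -0.113   0.065 ] [ 0.5396 -0.1363  0.06  ] [ 0.6409 -0.0978  0.07  ]
0.07 671 [ 0.6047 -0.1136  0.0751] [ 0.5417 -0.1367  0.07  ] [ 0.6242 -0.0984  0.08  ]
0.08 802 [ 0.5837 -0.1135  0.0852] [ 0.5352 -0.1368  0.08  ] [ 0.6072 -0.0985  0.09  ]
0.09 1186 [ 0.565  -0.1166  0.0956] [ 0.5274 -0.1355  0.09  ] [ 0.5901 -0.1006  0.1   ]
0.1 263 [ 0.5405 -0.118   0.1027] [ 0.5305 -0.1255  0.1   ] [ 0.571  -0.1111  0.1079]
```

```bash
cat > bot.py <<'E'
from h import *
from scipy.optimize import least_squares
np.set_printoptions(precision=4,suppress=True)
def fit(n,xy,yaw0,rad):
    d=pickle.load(open(n+".pkl","rb"));P=cloud(d)
    Q=P[(np.hypot(P[...,0]-xy[0],P[...,1]-xy[1])<.1)&(P[...,2]>.012)&(P[...,2]<.13)&(d["z"]>0)]
    ax=lambda p:-np.array([np.cos(p[1])*np.cos(p[0]),np.cos(p[1])*np.sin(p[0]),-np.sin(p[1])])
    def rd(p,Q): a=ax(p); v=Q-np.array([xy[0],p[2],p[3]]); return np.linalg.norm(np.cross(v,a),axis=1), v@a
    p=np.array([yaw0,np.radians(30),xy[1],.065])
    for it in range(6):
        r,s=rd(p,Q); tol=.012 if it<2 else .004
        B=Q[(abs(r-rad)<tol)&(s>-.035)&(s<.03) & (Q[:,2]>.04)]
        p=least_squares(lambda p:rd(p,B)[0]-rad,p,loss="soft_l1",f_scale=.001).x
    r,s=rd(p,Q); a=ax(p); N=Q[(r<rad+.004)]; sN=rd(p,N)[1]; rN=r[r<rad+.004]
    neck=[(round(e,3),round(float(np.percentile(rN[(sN>e)&(sN<e+.004)],90)),4)) for e in np.arange(.0,.09,.004) if ((sN>e)&(sN<e+.004)).sum()>5]
    tip=np.percentile(sN[rN<.012],99.5); foot=np.array([xy[0],p[2],p[3]])+a*(tip-.124)
    print(n,len(B),"yaw,el",np.degrees(p[:2]),"a",a,"tip",tip,"foot",foot,"low",np.percentile(sN[(rN<rad+.002)],.5)-tip+.124,"\n",neck)
for n in("w2","w1","top","scene"): fit(n,(.55,.105),np.radians(14),.015)
for n in("w3","w2","top","scene"): fit(n,(.577,-.114),0.,.020)
E
python3 bot.py
```

```text
w2 1693 yaw,el [14.9417 28.2825] a [-0.8508 -0.2271  0.4738] tip 0.05635546964446535 foot [0.6076 0.1194 0.0357] low 0.001013225103643156 
 [(np.float64(0.0), 0.0157), (np.float64(0.004), 0.0161), (np.float64(0.008), 0.0162), (np.float64(0.012), 0.0165), (np.float64(0.016), 0.0166), (np.float64(0.02), 0.0158), (np.float64(0.024), 0.0143), (np.float64(0.028), 0.0128), (np.float64(0.032), 0.0114), (np.float64(0.036), 0.0104), (np.float64(0.04), 0.0109), (np.float64(0.044), 0.0106), (np.float64(0.048), 0.0097), (np.float64(0.052), 0.0093), (np.float64(0.056), 0.0061)]
w1 1184 yaw,el [17.0348 30.2315] a [-0.8261 -0.2531  0.5035] tip 0.056105443325781386 foot [0.6061 0.1206 0.0337] low -0.0058654024937317695 
 [(np.float64(0.0), 0.0161), (np.float64(0.004), 0.0162), (np.float64(0.008), 0.0164), (np.float64(0.012), 0.0167), (np.float64(0.016), 0.0168), (np.float64(0.02), 0.0158), (np.float64(0.024), 0.0144), (np.float64(0.028), 0.0129), (np.float64(0.032), 0.0159), (np.float64(0.036), 0.0163), (np.float64(0.04), 0.0155), (np.float64(0.044), 0.0119), (np.float64(0.048), 0.0103), (np.float64
[... 2592 characters left out ...]
0.0172), (np.float64(0.032), 0.0163), (np.float64(0.036), 0.0115), (np.float64(0.04), 0.0136), (np.float64(0.044), 0.0116), (np.float64(0.048), 0.0134), (np.float64(0.052), 0.0119), (np.float64(0.056), 0.0104)]
scene 231 yaw,el [ 0.2516 26.4169] a [-0.8956 -0.0039  0.4449] tip 0.05103898937849779 foot [ 0.6423 -0.1169  0.0396] low -0.0038148971521659303 
 [(np.float64(0.0), 0.0234), (np.float64(0.004), 0.0221), (np.float64(0.008), 0.0236), (np.float64(0.012), 0.0227), (np.float64(0.016), 0.0206), (np.float64(0.02), 0.0187), (np.float64(0.024), 0.018), (np.float64(0.028), 0.0152), (np.float64(0.032), 0.0165), (np.float64(0.036), 0.016), (np.float64(0.04), 0.0121), (np.float64(0.044), 0.0123)]
```

```bash
cat > kin.py <<'E'
from h import *
np.set_printoptions(precision=3,suppress=True)
def target(foot,psi,el,s,up=0):
    c,S=np.cos(psi),np.sin(psi); e=np.array([c,S,0]); Z=np.array([0,0,1])
    z=np.cos(el)*e-np.sin(el)*Z; x=np.sin(el)*e+np.cos(el)*Z
    return np.stack([x,np.cross(z,x),z],1), np.array(foot)-z*s+Z*up
def delta(p0,R0,p1,R1): return np.degrees(R.from_matrix(R1@R0.T).as_rotvec()),(np.array(p1)-p0)*100
E
python3 - <<'E'
from kin import *
for n,xy in (("w2",(.54,.102)),("w3",(.567,-.114))):
    d=pickle.load(open(n+".pkl","rb"));P=cloud(d)
    m=(np.hypot(P[...,0]-xy[0],P[...,1]-xy[1])<.1)&(P[...,2]>.0045)&(P[...,2]<.0115)&(d["z"]>0)
    k,l,st,_=cv2.connectedComponentsWithStats(cv2.morphologyEx(m.astype(np.uint8),cv2.MORPH_OPEN,np.ones((3,3))))
    v=np.argwhere(cv2.morphologyEx(m.astype(np.uint8),cv2.MORPH_OPEN,np.ones((3,3)))>0)
    W=np.array([plane(d,b,a,.008)[:2] for a,b in v]); rc=cv2.minAreaRect((W*1e4).astype(np.float32))
    bx=cv2.boxPoints(rc)/1e4; print(n,len(v),np.array(rc[0])/1e4,np.array(rc[1])/1e4,rc[2],bx)
R0=np.array([[.8,-.6,0],[-.6,-.8,0],[0,0,-1]]);p0=[.4366,-.3303,.2054]
R1,p1=target([.6076,.1193,.035],np.radians(13.5),np.radians(30),.058,.12)
print(p1,*delta(p0,R0,p1,R1))
E
```

```text
w2 2430 [0.554 0.106] [0.149 0.05 ] 13.94465160369873 [[0.475 0.112]
 [0.487 0.064]
 [0.632 0.1  ]
 [0.62  0.148]]
w3 1935 [ 0.583 -0.117] [0.149 0.049] 0.34248191118240356 [[ 0.508 -0.093]
 [ 0.509 -0.142]
 [ 0.658 -0.142]
 [ 0.657 -0.092]]
[0.559 0.108 0.184] [-12.521 -60.54   45.566] [12.216 43.787 -2.14 ]
```

{"op": "apply_moves", "data": {"motion": [-12.5,-60.5,45.6,12.2,43.8,-1,9.4,-12.5,-60.5,45.6,12.2,43.8,-1,9.4,-12.5,-60.5,45.6,12.2,43.8,-1,9.4,-12.5,-60.5,45.6,12.2,43.8,-1,9.4,-12.5,-60.5,45.6,12.2,43.8,-1,9.4,-12.5,-60.5,45.6,12.2,43.8,-1,9.4,-12.5,-60.5,45.6,12.2,43.8,-1,9.4,-12.5,-60.5,45.6,12.2,43.8,-1,9.4,-12.5,-60.5,45.6,12.2,43.8,-1,9.4,-12.5,-60.5,45.6,12.2,43.8,-1,9.4,-12.5,-60.5,45.6,12.2,43.8,-1,9.4,-12.5,-60.5,45.6,12.2,43.8,-1,9.4,-12.5,-60.5,45.6,12.2,43.8,-1,9.4,-12.5,-60.5,45.6,12.2,43.8,-1,9.4,-12.5,-60.5,45.6,12.2,43.8,-1,9.4,-12.5,-60.5,45.6,12.2,43.8,-1,9.4]}}

```text
time_s: 6.3
tool_pos: [0.5595, 0.1071, 0.1965]
tcp_rot: [-2.606, -0.307, -1.505]
ft_force: [-0.2, 0.3, -0.2]
opening: 0.0943
grasp_force: 0.0
```

```bash
python3 snap.py w6; python3 - <<'E'
from kin import *
s=read_state();R1,p1=target([.6076,.1193,.0341],np.radians(14),np.radians(30),.058,0)
print(p1,*delta(s["tool_pos"],R.from_rotvec(s["tcp_rot"]).as_matrix(),p1,R1))
E
```

```text
6.3 [-0.1951 -0.4049  2.4589  1.3616  0.3773 -0.0005] [0.5595 0.1071 0.1965] [[ 0.486   0.232   0.8426]
 [ 0.1162 -0.9727  0.2008]
 [ 0.8662  0.0003 -0.4997]] [-0.1907  0.3206 -0.155 ] 0.01156085462640348
[0.559 0.107 0.063] [0.01  0.031 0.596] [ -0.065   0.016 -13.344]
```

{"op": "apply_moves", "data": {"motion": [0,0,0.6,0,0,-3,9.4,0,0,0.6,0,0,-6,9.4,0,0,0.6,0,0,-6,9.4,0,0,0.6,0,0,-6,9.4]}}

```text
time_s: 6.68
tool_pos: [0.5574, 0.1072, 0.1319]
tcp_rot: [-2.604, -0.317, -1.492]
ft_force: [-0.1, 0.1, 0.2]
opening: 0.0941
grasp_force: 0.0
```

```bash
cat > d.py <<'E'
from kin import *; import sys
f=eval(sys.argv[1]); s=read_state();R1,p1=target(f[:3],np.radians(f[3]),np.radians(f[4]),f[5],0)
print(s["q"],p1,*delta(s["tool_pos"],R.from_rotvec(s["tcp_rot"]).as_matrix(),p1,R1))
E
python3 d.py "(.6076,.1193,.0341,14,30,.058)"
```

```text
[-0.203 -0.226  2.477  1.822  0.396 -0.507] [0.559 0.107 0.063] [-0.069 -0.389  0.033] [ 0.15  -0.008 -6.883]
```

{"op": "apply_moves", "data": {"motion": [0,0,0,0,0,-2,9.4,0,0,0,0,0,-4,9.4,0,0,0,0,0,-5.5,9.4,0,0,0,0.1,0,-6.9,9.4,0,0,0,0.1,0,-6.9,9.4,0,0,0,0.1,0,-6.9,9.4,0,0,0,0.1,0,-6.9,9.4,0,0,0,0.1,0,-6.9,9.4]}}

```text
time_s: 7.35
tool_pos: [0.561, 0.108, 0.0684]
tcp_rot: [-2.598, -0.322, -1.504]
ft_force: [0.1, 0.0, 0.3]
opening: 0.0938
grasp_force: 0.0
```

```bash
python3 d.py "(.6076,.1193,.0341,14,30,.058)"; python3 snap.py w7
```

```text
[-0.2    0.013  2.454  2.245  0.5   -0.973] [0.559 0.107 0.063] [ 0.003  0.128 -0.117] [-0.21  -0.084 -0.532]
7.35 [-0.2002  0.0127  2.4536  2.2451  0.4996 -0.9733] [0.561  0.108  0.0684] [[ 0.483   0.2439  0.841 ]
 [ 0.122  -0.9698  0.2112]
 [ 0.8671  0.0006 -0.4981]] [0.0537 0.0013 0.3107] 0.010808000993465693
```

View pics/w7.png

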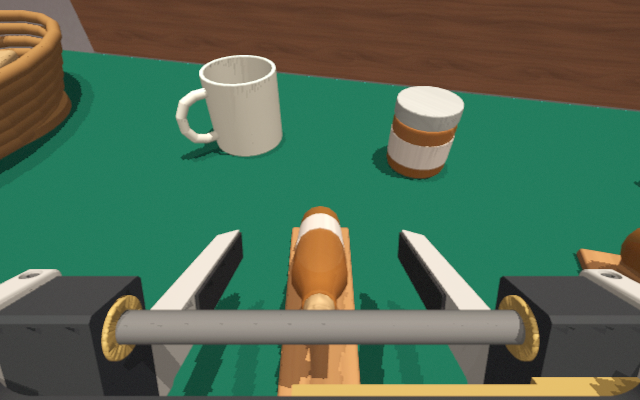

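The wrist view shows the slim bottle at (320,260) centred between the fingers at (230,250) and (410,250), with the mug and jar well clear. I'll close on it.

{"op": "apply_moves", "data": {"motion": [0,0,0,-0.1,0,-0.4,9.4,0,0,0,-0.1,0,-0.4,9.4,0,0,0,-0.1,0,-0.4,5,0,0,0,-0.1,0,-0.4,3.4,0,0,0,-0.1,0,-0.4,2,0,0,0,-0.1,0,-0.4,2,0,0,0,-0.1,0,-0.4,2,0,0,0,-0.1,0,-0.4,2,0,0,0,-0.1,0,-0.4,2,0,0,0,-0.1,0,-0.4,2,0,0,0,-0.1,0,-0.4,2,0,0,0,-0.1,0,-0.4,2]}}

```text
time_s: 8.4
tool_pos: [0.5589, 0.1082, 0.0624]
tcp_rot: [-2.6, -0.321, -1.5]
ft_force: [-0.1, 0.2, -0.4]
opening: 0.031
grasp_force: 0.0
```

```bash
python3 d.py "(.6076,.1193,.0341,14,30,.058)"
```

```text
[-0.201  0.029  2.455  2.264  0.508 -0.996] [0.559 0.107 0.063] [-0.014 -0.049 -0.114] [-0.003 -0.11   0.065]
```

{"op": "apply_moves", "data": {"motion": [0,0,0,0,0,0,2,0,0,0,0,0,0,2,0,0,0,0,0,0,2,0,0,0,0,0,0,2]}}

```text
time_s: 8.73
tool_pos: [0.559, 0.108, 0.0625]
tcp_rot: [-2.6, -0.321, -1.5]
ft_force: [0.8, -1.3, -0.4]
opening: 0.0296
grasp_force: 30.0
```

{"op": "apply_moves", "data": {"motion": [0,0,0,0,0,1.5,2,0,0,0,0,0,4,2,0,0,0,0,0,7,2,0,0,0,0,0,10,2,0,0,0,0,0,13,2,0,0,0,0,0,13,2,0,0,0,0,0,13,2]}}

```text
time_s: 9.32
tool_pos: [0.5605, 0.1082, 0.1976]
tcp_rot: [-2.596, -0.325, -1.51]
ft_force: [1.0, 0.1, -0.3]
opening: 0.0293
grasp_force: 30.0
```

```bash
cat > down.py <<'E'
from kin import *; import sys
f=eval(sys.argv[1]); s=read_state(); R0=R.from_rotvec(s["tcp_rot"]).as_matrix()
a=np.radians(f[3]); R1=np.array([[np.cos(a),np.sin(a),0],[np.sin(a),-np.cos(a),0],[0,0,-1]])
print(s["time_s"],s["q"],s["tool_pos"],s["ft_force"],s["moment"],s["opening"],*delta(s["tool_pos"],R0,f[:3],R1),"tilt",R0[:,2])
E
python3 down.py "(.4383,-.3365,.18,-37)"
```

```text
9.3167 [-0.2   -0.402  2.458  1.382  0.391 -0.032] [0.561 0.108 0.198] [ 0.985  0.109 -0.292] [-0.16   0.668  0.007] 0.02926286739344301 [ 12.508  60.995 -46.33 ] [-12.222 -44.472  -1.758] tilt [ 0.843  0.211 -0.494]
```

{"op": "apply_moves", "data": {"motion": [0,0,0,0,0,4,2,12.5,61,-46.3,-12.2,-44.5,4,2,12.5,61,-46.3,-12.2,-44.5,4,2,12.5,61,-46.3,-12.2,-44.5,4,2,12.5,61,-46.3,-12.2,-44.5,4,2,12.5,61,-46.3,-12.2,-44.5,4,2,12.5,61,-46.3,-12.2,-44.5,4,2,12.5,61,-46.3,-12.2,-44.5,4,2,12.5,61,-46.3,-12.2,-44.5,4,2,12.5,61,-46.3,-12.2,-44.5,4,2,12.5,61,-46.3,-12.2,-44.5,4,2,12.5,61,-46.3,-12.2,-44.5,4,2,12.5,61,-46.3,-12.2,-44.5,4,2,12.5,61,-46.3,-12.2,-44.5,4,2,12.5,61,-46.3,-12.2,-44.5,4,2,12.5,61,-46.3,-12.2,-44.5,4,2,12.5,61,-46.3,-12.2,-44.5,4,2,12.5,61,-46.3,-12.2,-44.5,4,2,12.5,61,-46.3,-12.2,-44.5,4,2,12.5,61,-46.3,-12.2,-44.5,4,2]}}

```text
time_s: 10.98
tool_pos: [0.4371, -0.3359, 0.2328]
tcp_rot: [-2.975, 0.999, 0.009]
ft_force: [-0.5, -0.6, -0.6]
opening: 0.0295
grasp_force: 30.0
```

```bash
python3 down.py "(.4383,-.3365,.18,-37)"; python3 snap.py w8;  python3 - <<'E'
from h import *
for n in("scene","top"):
    d=cam(n); pickle.dump(d,open(n+"2.pkl","wb")); 
    if n=="scene": cv2.imwrite("pics/s2.png",cv2.resize(d["img"][20:190,200:380],None,fx=4,fy=3.5)[...,::-1][:600,:800])
E
```

```text
10.9833 [-0.861 -0.005  1.78   0.     1.373  1.357] [ 0.437 -0.336  0.233] [-0.489 -0.571 -0.641] [ 0.071  0.133 -0.01 ] 0.02952378615828807 [-0.292 -0.241  0.112] [ 0.124 -0.063 -5.282] tilt [-0.004  0.005 -1.   ]
10.9833 [-0.861  -0.0049  1.7804  0.0001  1.3727  1.3575] [ 0.4371 -0.3359  0.2328] [[ 0.7974 -0.6034 -0.0042]
 [-0.6034 -0.7975  0.0051]
 [-0.0064 -0.0015 -1.    ]] [-0.489  -0.5708 -0.6409] 0.00557472187527535
```

View pics/w8.png

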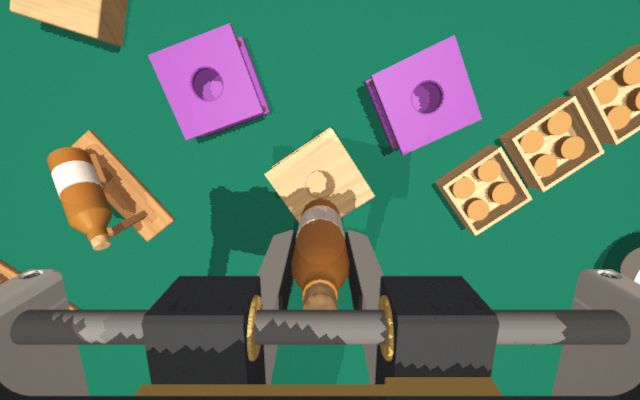

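The wrist view shows the slim bottle held at (320,255), cork down in the picture, and the slim stand's hole visible at (318,182). I'll measure the bottle's axis and tilt in this same view, along with the hole.

```bash
cat > held.py <<'E'
from h import *; import sys
from scipy.optimize import least_squares
np.set_printoptions(precision=4,suppress=True)
n,rad=sys.argv[1],float(sys.argv[2]); d=pickle.load(open(n+".pkl","rb")); s=d["s"]; P=cloud(d)
T=R.from_rotvec(s["tcp_rot"]).as_matrix(); L=(P-s["tool_pos"])@T   # tool coords
m=(abs(L[...,1])<rad+.004)&(abs(L[...,0])<rad+.008)&(L[...,2]>-.07)&(L[...,2]<.075)&(d["z"]>0)
hsv=cv2.cvtColor(d["img"],cv2.COLOR_RGB2HSV)
Q=L[m]; print(m.sum())
# p: x0,y0 at z=.02, slopes (tool coords); body is z from -.03 (88mm) to .058
def res(p,B): a=np.array([p[2],p[3],1]);a/=np.linalg.norm(a); return np.linalg.norm(np.cross(B-np.array([p[0],p[1],.02]),a),axis=1)-rad
p=np.zeros(4)
for it in range(6):
    B=Q[(Q[:,2]>-.022)&(Q[:,2]<.054)]; B=B[abs(res(p,B))<(.006 if it<2 else .003)]
    p=least_squares(res,p,args=(B,),loss="soft_l1",f_scale=.001).x
r=res(p,Q); C=Q[(r<.002)]; print("n",len(B),"p mm",p*1e3,"tilt deg",np.degrees(p[2:]),"z range",np.percentile(C[:,2],[.5,99.5]),"resid",np.abs(res(p,B)).mean())
a=np.array([p[2],p[3],1]); 
for z in (.02,.058): print("world axis at tool z",z,T@(np.array([p[0],p[1],.02])+a*(z-.02))+s["tool_pos"])
print("bottle axis world",T@-a)
E
python3 held.py w8 .015; python3 -c "
from stand import *
stand('w8',(.437,-.333))"
```

```text
6813
n 1637 p mm [1.9379 0.2084 2.6291 1.9823] tilt deg [0.1506 0.1136] z range [-0.0693  0.0531] resid 0.0003262507899318987
world axis at tool z 0.02 [ 0.4384 -0.3371  0.2128]
world axis at tool z 0.058 [ 0.4383 -0.337   0.1748]
bottle axis world [ 0.0033 -0.0019  1.    ]
w8 zring 0.06030927421070795 noise 0.0009529782422085386 hole [ 0.436  -0.3081] d 0.0023286846051661213 rect [ 0.4389 -0.3363] [0.0901 0.0903] 86.37754821777344
```

{"op": "apply_moves", "data": {"motion": [0,0,0,0.1,0.05,-3,2,0,0,0,0.1,0.05,-6,2,0,0,0,0.1,0.05,-9,2,0,0,0,0.1,0.05,-9.8,2,0,0,0,0.1,0.05,-9.8,2,0,0,0,0.1,0.05,-9.8,2,0,0,0,0.1,0.05,-9.8,2,0,0,0,0.1,0.05,-9.8,2]}}

```text
time_s: 11.8
tool_pos: [0.439, -0.3375, 0.1369]
tcp_rot: [-2.976, 1.001, 0.004]
ft_force: [0.2, 0.4, -0.1]
opening: 0.0294
grasp_force: 30.0
```

```bash
python3 snap.py w9; python3 held.py w9 .015; python3 -c "
from stand import *
stand('w9',(.437,-.333))"
```

```text
11.8 [-0.86    0.0964  1.8582 -0.0003  1.19    1.3601] [ 0.439  -0.3375  0.1369] [[ 0.7966 -0.6045 -0.0022]
 [-0.6045 -0.7966  0.0022]
 [-0.0031 -0.0004 -1.    ]] [ 0.2429  0.4314 -0.0751] 0.006166823443171415
6825
n 1645 p mm [1.9357 0.205  2.7911 1.9977] tilt deg [0.1599 0.1145] z range [-0.0693  0.0528] resid 0.00032837820345986874
world axis at tool z 0.02 [ 0.4404 -0.3388  0.1169]
world axis at tool z 0.058 [ 0.4403 -0.3388  0.0789]
bottle axis world [0.0012 0.0011 1.    ]
w9 zring 0.06037026068625456 noise 0.000836966027252367 hole [ 0.4041 -0.3627] d 0.0017469813937112891 rect [ 0.4389 -0.3365] [0.0901 0.0904] 86.44417572021484
```

{"op": "apply_moves", "data": {"motion": [0,0,0,-0.12,0.22,0,2,0,0,0,-0.12,0.22,0,2,0,0,0,-0.12,0.22,0,2,0,0,0,-0.12,0.22,0,2,0,0,0,-0.12,0.22,0,2,0,0,0,-0.12,0.22,0,2]}}

```text
time_s: 12.35
tool_pos: [0.4367, -0.3341, 0.1345]
tcp_rot: [-2.974, 1.001, 0.01]
ft_force: [-0.1, 0.6, -1.2]
opening: 0.0296
grasp_force: 30.0
```

```bash
python3 snap.py w10; python3 held.py w10 .015|tail -3; python3 -c "
from stand import *
stand('w10',(.437,-.333))"
```

```text
12.35 [-0.8591  0.0932  1.8666 -0.0003  1.1891  1.361 ] [ 0.4367 -0.3341  0.1345] [[ 0.7966 -0.6045 -0.005 ]
 [-0.6045 -0.7966  0.0054]
 [-0.0073 -0.0012 -1.    ]] [-0.099   0.605  -1.2412] 0.0008429304643694322
world axis at tool z 0.02 [ 0.438  -0.3353  0.1144]
world axis at tool z 0.058 [ 0.4379 -0.3352  0.0764]
bottle axis world [ 0.0039 -0.0017  1.    ]
w10 zring 0.060360105000383496 noise 0.0011264967552934953 hole [ 0.449  -0.3616] d 0.0020519574040895085 rect [ 0.4388 -0.3364] [0.0901 0.0904] 86.4462661743164
```

{"op": "apply_moves", "data": {"motion": [-0.1,-0.2,0,0.1,-0.1,0,2,-0.1,-0.2,0,0.1,-0.1,0,2,-0.1,-0.2,0,0.1,-0.1,0,2,-0.1,-0.2,0,0.1,-0.1,0,2,-0.1,-0.2,0,0.1,-0.1,0,2,-0.1,-0.2,0,0.1,-0.1,0,2]}}

```text
time_s: 12.9
tool_pos: [0.4377, -0.3351, 0.1344]
tcp_rot: [-2.975, 1.001, 0.004]
ft_force: [-0.5, -0.2, -1.1]
opening: 0.0297
grasp_force: 30.0
```

```bash
python3 snap.py w11; python3 held.py w11 .015|tail -3; python3 -c "
from stand import *
stand('w11',(.437,-.333))"
```

```text
12.9 [-0.8597  0.0939  1.8659  0.0013  1.1856  1.3598] [ 0.4377 -0.3351  0.1344] [[ 0.7965 -0.6046 -0.0016]
 [-0.6046 -0.7965  0.0036]
 [-0.0034 -0.0019 -1.    ]] [-0.4816 -0.1634 -1.0955] 0.0016423342191458482
world axis at tool z 0.02 [ 0.4391 -0.3363  0.1144]
world axis at tool z 0.058 [ 0.4391 -0.3363  0.0764]
bottle axis world [ 0.0006 -0.0006  1.    ]
w11 zring 0.060345405490512094 noise 0.0010836699184829954 hole [ 0.4403 -0.3078] d 0.001737221952567348 rect [ 0.4388 -0.3365] [0.0901 0.0904] 86.49401092529297
```

{"op": "apply_moves", "data": {"motion": [0,0,0,0,0,-0.5,2,0,0,0,0,0,-1,2,0,0,0,0,0,-1.2,2,0,0,0,0,0,-1.4,2,0,0,0,0,0,-1.6,2,0,0,0,0,0,-1.8,2,0,0,0,0,0,-1.8,2]}}

```text
time_s: 13.53
tool_pos: [0.4375, -0.3349, 0.116]
tcp_rot: [-2.974, 1.001, 0.005]
ft_force: [0.0, -0.1, -1.5]
opening: 0.0295
grasp_force: 30.0
```

{"op": "apply_moves", "data": {"motion": [0,0,0,0,0,-0.2,2,0,0,0,0,0,-0.4,2,0,0,0,0,0,-0.6,2,0,0,0,0,0,-0.8,2,0,0,0,0,0,-0.8,2,0,0,0,0,0,-0.8,2]}}

```text
time_s: 14.03
tool_pos: [0.4376, -0.335, 0.1083]
tcp_rot: [-2.975, 1.001, 0.005]
ft_force: [-0.2, -1.1, -0.7]
opening: 0.0295
grasp_force: 30.0
```

{"op": "apply_moves", "data": {"motion": [0,0,0,0,0,-0.4,2,0,0,0,0,0,-0.8,2,0,0,0,0,0,-1.2,2,0,0,0,0,0,-1.6,2,0,0,0,0,0,-1.6,2,0,0,0,0,0,-1.6,2]}}

```text
time_s: 14.53
tool_pos: [0.4375, -0.3348, 0.0919]
tcp_rot: [-2.974, 1.001, 0.005]
ft_force: [0.1, -0.5, -0.3]
opening: 0.0296
grasp_force: 30.0
```

{"op": "apply_moves", "data": {"motion": [0,0,0,0,0,-0.4,2,0,0,0,0,0,-0.8,2,0,0,0,0,0,-1.2,2,0,0,0,0,0,-1.6,2,0,0,0,0,0,-1.8,2,0,0,0,0,0,-1.8,2,0,0,0,0,0,-1.8,2]}}

```text
time_s: 15.12
tool_pos: [0.4376, -0.335, 0.0742]
tcp_rot: [-2.975, 1.001, 0.005]
ft_force: [-0.6, -0.1, -0.7]
opening: 0.0293
grasp_force: 30.0
```

Now I'll go in 1 mm steps until contact.

{"op": "apply_moves", "data": {"motion": [0,0,0,0,0,-0.1,2,0,0,0,0,0,-0.2,2,0,0,0,0,0,-0.3,2,0,0,0,0,0,-0.4,2,0,0,0,0,0,-0.4,2,0,0,0,0,0,-0.4,2]}}

```text
time_s: 15.62
tool_pos: [0.4377, -0.335, 0.0704]
tcp_rot: [-2.975, 1.001, 0.004]
ft_force: [0.3, -0.5, -1.3]
opening: 0.0294
grasp_force: 30.0
```

{"op": "apply_moves", "data": {"motion": [0,0,0,0,0,-0.1,2,0,0,0,0,0,-0.15,2,0,0,0,0,0,-0.15,2,0,0,0,0,0,-0.15,2]}}

```text
time_s: 15.95
tool_pos: [0.4377, -0.3351, 0.0689]
tcp_rot: [-2.975, 1.001, 0.004]
ft_force: [-0.6, 0.6, -1.7]
opening: 0.0296
grasp_force: 30.0
```

{"op": "apply_moves", "data": {"motion": [0,0,0,0,0,-0.1,2,0,0,0,0,0,-0.1,2,0,0,0,0,0,-0.1,2]}}

```text
time_s: 16.2
tool_pos: [0.4377, -0.335, 0.0679]
tcp_rot: [-2.975, 1.001, 0.004]
ft_force: [-0.9, -0.1, -2.3]
opening: 0.0296
grasp_force: 30.0
```

{"op": "apply_moves", "data": {"motion": [0,0,0,0,0,-0.1,2,0,0,0,0,0,-0.1,2,0,0,0,0,0,-0.1,2]}}

```text
time_s: 16.45
tool_pos: [0.4377, -0.3351, 0.067]
tcp_rot: [-2.975, 1.001, 0.004]
ft_force: [-0.2, 0.1, -0.6]
opening: 0.0294
grasp_force: 30.0
```

{"op": "apply_moves", "data": {"motion": [0,0,0,0,0,-0.1,2,0,0,0,0,0,-0.1,2,0,0,0,0,0,-0.1,2]}}

```text
time_s: 16.7
tool_pos: [0.4379, -0.3353, 0.0669]
tcp_rot: [-2.975, 1.001, 0.004]
ft_force: [-1.8, 2.2, 4.9]
opening: 0.0294
grasp_force: 30.0
```

{"op": "apply_moves", "data": {"motion": [0,0,0,0,0,-0.05,2,0,0,0,0,0,-0.05,2,0,0,0,0,0,-0.05,2]}}

```text
time_s: 16.95
tool_pos: [0.4381, -0.3354, 0.067]
tcp_rot: [-2.975, 1.001, 0.004]
ft_force: [-2.6, 1.7, 7.6]
opening: 0.0294
grasp_force: 30.0
```

{"op": "apply_moves", "data": {"motion": [0,0,0,0,0,0.1,2,0,0,0,0,0,0.1,3.2,0,0,0,0,0,0.1,3.6,0,0,0,0,0,0.1,4.2,0,0,0,0,0,0.1,5,0,0,0,0,0,0.1,5,0,0,0,0,0,0.1,5,0,0,0,0,0,0.1,5]}}

```text
time_s: 17.62
tool_pos: [0.4377, -0.3351, 0.0664]
tcp_rot: [-2.975, 1.001, 0.004]
ft_force: [0.6, 0.0, -0.1]
opening: 0.0497
grasp_force: 0.0
```

{"op": "apply_moves", "data": {"motion": [0,0,0,0,0,2,5,0,0,0,0,0,5,5,0,0,0,0,0,9,6,0,0,0,0,0,13,9.4,0,0,0,0,0,16,9.4,0,0,0,0,0,16,9.4,0,0,0,0,0,16,9.4]}}

```text
time_s: 18.2
tool_pos: [0.4385, -0.3359, 0.2287]
tcp_rot: [-2.977, 1.002, -0.002]
ft_force: [-0.1, -0.4, 0.1]
opening: 0.0798
grasp_force: 0.0
```

```bash
python3 snap.py w12; python3 - <<'E'
from kin import *
d=pickle.load(open("w12.pkl","rb")); s=d["s"]; P=cloud(d)
m=(np.hypot(P[...,0]-.4383,P[...,1]+.3365)<.03)&(P[...,2]>.075)&(P[...,2]<.16)&(d["z"]>0); Q=P[m]
print(m.sum(),"top z",np.percentile(Q[:,2],99),"cork",Q[Q[:,2]>.128].mean(0))
R1,p1=target([.6382,-.1168,.0385],np.radians(.34),np.radians(30),.058,.13)
print(p1,*delta(s["tool_pos"],R.from_rotvec(s["tcp_rot"]).as_matrix(),p1,R1))
cv2.imwrite("pics/w12c.png",d["img"][80:380,140:500,::-1])
E
```

```text
18.2 [-0.8596 -0.0038  1.7869  0.0012  1.3576  1.36  ] [ 0.4385 -0.3359  0.2287] [[ 0.7967 -0.6044  0.0015]
 [-0.6044 -0.7967  0.0001]
 [ 0.0011 -0.0009 -1.    ]] [-0.1456 -0.3758  0.0687] 0.06835173224413145
793 top z 0.13539080767475087 cork [ 0.44  -0.337  0.134]
[ 0.588 -0.117  0.198] [-19.305 -57.795  33.967] [14.945 21.885 -3.122]
```

View pics/w12c.png

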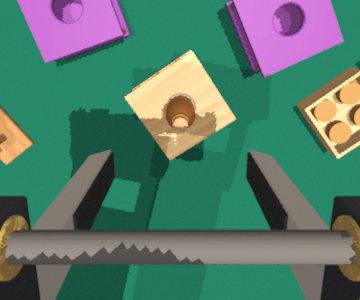

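The crop shows the slim bottle standing upright in its ring at (180,115). The cork top is at 0.1354 m against 0.134 expected, so it is seated. Next is the stout bottle.

{"op": "apply_moves", "data": {"motion": [0,0,0,4,6,1,9.4,-19.3,-57.8,34,15,21.9,-2,9.4,-19.3,-57.8,34,15,21.9,-2,9.4,-19.3,-57.8,34,15,21.9,-2,9.4,-19.3,-57.8,34,15,21.9,-2,9.4,-19.3,-57.8,34,15,21.9,-2,9.4,-19.3,-57.8,34,15,21.9,-2,9.4,-19.3,-57.8,34,15,21.9,-2,9.4,-19.3,-57.8,34,15,21.9,-2,9.4,-19.3,-57.8,34,15,21.9,-2,9.4,-19.3,-57.8,34,15,21.9,-2,9.4,-19.3,-57.8,34,15,21.9,-2,9.4,-19.3,-57.8,34,15,21.9,-2,9.4,-19.3,-57.8,34,15,21.9,-2,9.4,-19.3,-57.8,34,15,21.9,-2,9.4,-19.3,-57.8,34,15,21.9,-2,9.4]}}

```text
time_s: 19.58
tool_pos: [0.5864, -0.1156, 0.2035]
tcp_rot: [-2.723, -0.005, -1.555]
ft_force: [0.9, 0.6, 0.1]
opening: 0.0941
grasp_force: 0.0
```

```bash
python3 d.py "(.6382,-.117,.038,.34,30,.058)"
```

```text
[-0.642 -0.293  2.362  1.345  0.565 -0.099] [ 0.588 -0.117  0.067] [-0.215 -0.539 -0.009] [  0.154  -0.174 -13.655]
```

{"op": "apply_moves", "data": {"motion": [-0.2,-0.4,0,0.1,-0.1,-3,9.4,-0.2,-0.4,0,0.1,-0.1,-6,9.4,-0.2,-0.4,0,0.1,-0.1,-9,9.4,-0.2,-0.4,0,0.1,-0.1,-11,9.4,-0.2,-0.4,0,0.1,-0.1,-12.5,9.4,-0.2,-0.4,0,0.1,-0.1,-13,9.4,-0.2,-0.4,0,0.1,-0.1,-13,9.4,-0.2,-0.4,0,0.1,-0.1,-13,9.4,-0.2,-0.4,0,0.1,-0.1,-13,9.4,-0.2,-0.4,0,0.1,-0.1,-13,9.4]}}

```text
time_s: 20.42
tool_pos: [0.5895, -0.1174, 0.0781]
tcp_rot: [2.717, 0.014, 1.577]
ft_force: [-0.3, -0.0, 0.3]
opening: 0.0938
grasp_force: 0.0
```

```bash
python3 d.py "(.6382,-.117,.038,.34,30,.058)"
```

```text
[-0.643  0.069  2.365  1.942  0.597 -0.804] [ 0.588 -0.117  0.067] [ 0.257  0.261 -0.093] [-0.15   0.014 -1.106]
```

{"op": "apply_moves", "data": {"motion": [0.1,0.1,0,-0.1,0,-0.4,9.4,0.1,0.1,0,-0.1,0,-0.8,9.4,0.1,0.1,0,-0.1,0,-0.8,9.4,0.1,0.1,0,-0.1,0,-0.8,9.4,0.1,0.1,0,-0.1,0,-0.8,8,0.1,0.1,0,-0.1,0,-0.8,6,0.1,0.1,0,-0.1,0,-0.8,6]}}

```text
time_s: 21.0
tool_pos: [0.5877, -0.1171, 0.0685]
tcp_rot: [-2.718, -0.011, -1.571]
ft_force: [0.1, 0.2, -0.5]
opening: 0.0772
grasp_force: 0.0
```

```bash
python3 d.py "(.6382,-.117,.038,.34,30,.058)"
```

```text
[-0.645  0.095  2.364  1.967  0.606 -0.836] [ 0.588 -0.117  0.067] [ 0.082  0.046 -0.078] [ 0.023 -0.022 -0.153]
```

{"op": "apply_moves", "data": {"motion": [0,0,0,0,0,-0.1,6,0,0,0,0,0,-0.1,5,0,0,0,0,0,-0.1,3,0,0,0,0,0,-0.1,3,0,0,0,0,0,-0.1,3,0,0,0,0,0,-0.1,3,0,0,0,0,0,-0.1,3,0,0,0,0,0,-0.1,3,0,0,0,0,0,-0.1,3,0,0,0,0,0,-0.1,3,0,0,0,0,0,-0.1,3,0,0,0,0,0,-0.1,3]}}

```text
time_s: 22.0
tool_pos: [0.5877, -0.1172, 0.0675]
tcp_rot: [-2.718, -0.011, -1.571]
ft_force: [0.4, -0.8, -0.7]
opening: 0.0393
grasp_force: 30.0
```

{"op": "apply_moves", "data": {"motion": [0,0,0,0,0,1.5,3,0,0,0,0,0,4,3,0,0,0,0,0,7,3,0,0,0,0,0,10,3,0,0,0,0,0,13,3,0,0,0,0,0,16,3,0,0,0,0,0,16,3,0,0,0,0,0,16,3]}}

```text
time_s: 22.67
tool_pos: [0.5879, -0.117, 0.2285]
tcp_rot: [-2.718, -0.014, -1.574]
ft_force: [1.0, -1.1, -2.6]
opening: 0.0393
grasp_force: 30.0
```

```bash
python3 down.py "(.4486,.3277,.235,37)"
```

```text
22.6667 [-0.645 -0.34   2.349  1.279  0.581 -0.022] [ 0.588 -0.117  0.229] [ 1.009 -1.065 -2.624] [-0.043  0.919  0.053] 0.03927782781022399 [-19.433  57.924  32.947] [-13.926  44.471   0.65 ] tilt [ 0.867  0.005 -0.498]
```

{"op": "apply_moves", "data": {"motion": [-19.4,57.9,33,-13.9,44.5,1,3,-19.4,57.9,33,-13.9,44.5,1,3,-19.4,57.9,33,-13.9,44.5,1,3,-19.4,57.9,33,-13.9,44.5,1,3,-19.4,57.9,33,-13.9,44.5,1,3,-19.4,57.9,33,-13.9,44.5,1,3,-19.4,57.9,33,-13.9,44.5,1,3,-19.4,57.9,33,-13.9,44.5,1,3,-19.4,57.9,33,-13.9,44.5,1,3,-19.4,57.9,33,-13.9,44.5,1,3,-19.4,57.9,33,-13.9,44.5,1,3,-19.4,57.9,33,-13.9,44.5,1,3,-19.4,57.9,33,-13.9,44.5,1,3,-19.4,57.9,33,-13.9,44.5,1,3,-19.4,57.9,33,-13.9,44.5,1,3,-19.4,57.9,33,-13.9,44.5,1,3,-19.4,57.9,33,-13.9,44.5,1,3,-19.4,57.9,33,-13.9,44.5,1,3,-19.4,57.9,33,-13.9,44.5,1,3,-19.4,57.9,33,-13.9,44.5,1,3]}}

```text
time_s: 24.33
tool_pos: [0.449, 0.3273, 0.2376]
tcp_rot: [-2.98, -0.992, 0.002]
ft_force: [-0.3, 0.2, -2.9]
opening: 0.0396
grasp_force: 30.0
```

```bash
python3 snap.py w13; python3 held.py w13 .020; python3 -c "
from stand import *
stand('w13',(.4486,.3277))"
```

```text
24.3333 [ 0.4253 -0.0016  1.7683  0.0009  1.3762  1.3535] [0.449  0.3273 0.2376] [[ 0.8007  0.5991 -0.0015]
 [ 0.5991 -0.8007  0.0003]
 [-0.001  -0.0011 -1.    ]] [-0.3487  0.1719 -2.8997] 0.006858785258678583
8938
n 1958 p mm [-0.4779  1.5454  2.0802 -2.9903] tilt deg [ 0.1192 -0.1713] z range [-0.0693  0.0529] resid 0.00030855246416946585
world axis at tool z 0.02 [0.4495 0.3257 0.2176]
world axis at tool z 0.058 [0.4494 0.3259 0.1796]
bottle axis world [ 0.0016 -0.004   1.    ]
w13 zring 0.06027927645688269 noise 0.0009015629612246795 hole [0.4156 0.3394] d 0.0023579586688068812 rect [0.4483 0.3285] [0.09   0.0902] 84.84944915771484
```

```bash
python3 - <<'E'
from h import *
np.set_printoptions(precision=4,suppress=True)
for n,rad in(("w8",.015),("w13",.02)):
    d=pickle.load(open(n+".pkl","rb")); s=d["s"]; P=cloud(d); T=R.from_rotvec(s["tcp_rot"]).as_matrix(); L=(P-s["tool_pos"])@T
    hsv=cv2.cvtColor(d["img"],cv2.COLOR_RGB2HSV); amb=(hsv[...,1]>90)
    for z in(-.025,-.015,-.005,.005,.015,.025,.035):
        m=(abs(L[...,2]-z)<.005)&(abs(L[...,1])<.05)&(abs(L[...,0])<.035)&(d["z"]>0)
        y=L[...,1]; A=y[m&amb]; l=y[m&~amb&(y<-.01)]; r=y[m&~amb&(y>.01)]
        f=lambda q:np.percentile(q,[1,50,99]) if len(q)>5 else None
        print(n,z,"amber",f(A),"L",f(l),"R",f(r))
E
```

```text
w8 -0.025 amber [-0.014   0.0009  0.015 ] L [-0.0264 -0.0195 -0.0146] R [0.0149 0.0205 0.0267]
w8 -0.015 amber [-0.0143  0.0004  0.0149] L [-0.0262 -0.02   -0.0145] R [0.0149 0.0206 0.0268]
w8 -0.005 amber [-0.0144  0.0004  0.0151] L [-0.0248 -0.0175 -0.0131] R [0.0149 0.0182 0.0257]
w8 0.005 amber [-0.0109  0.004   0.0145] L [-0.0145 -0.0124 -0.0101] R [0.0103 0.0124 0.0149]
w8 0.015 amber None L [-0.0146 -0.012  -0.0103] R [0.01   0.012  0.0149]
w8 0.025 amber None L [-0.0142 -0.0117 -0.0102] R [0.0103 0.0123 0.0148]
w8 0.035 amber [-0.0131 -0.0017  0.0115] L None R [0.0101 0.0117 0.0143]
w13 -0.025 amber [-0.018   0.002   0.0215] L [-0.0296 -0.0225 -0.018 ] R [0.0214 0.0266 0.0334]
w13 -0.015 amber [-0.0166  0.002   0.0215] L [-0.0296 -0.0229 -0.0174] R [0.0214 0.0268 0.0333]
w13 -0.005 amber [-0.0246  0.0025  0.0214] L [-0.0286 -0.0205 -0.0162] R [0.0214 0.0247 0.0312]
w13 0.005 amber [-0.0136  0.0049  0.0196] L [-0.0179 -0.014  -0.0101] R [0.0105 0.0157 0.0211]
w13 0.015 amber None L [-0.0174 -0.0134 -0.0102] R [0.0101 0.0145 0.0202]
w13 0.025 amber None L [-0.0172 -0.013  -0.0101] R [0.0102 0.0146 0.0206]
w13 0.035 amber [-0.015  -0.0023  0.0145] L [-0.0169 -0.0132 -0.0106] R [0.0104 0.0142 0.02  ]
```

{"op": "apply_moves", "data": {"motion": [-0.2,-0.1,0,-0.1,0.28,-3,3,-0.2,-0.1,0,-0.1,0.28,-6,3,-0.2,-0.1,0,-0.1,0.28,-9,3,-0.2,-0.1,0,-0.1,0.28,-10.2,3,-0.2,-0.1,0,-0.1,0.28,-10.2,3,-0.2,-0.1,0,-0.1,0.28,-10.2,3,-0.2,-0.1,0,-0.1,0.28,-10.2,3,-0.2,-0.1,0,-0.1,0.28,-10.2,3,-0.2,-0.1,0,-0.1,0.28,-10.2,3,-0.2,-0.1,0,-0.1,0.28,-10.2,3]}}

```text
time_s: 25.22
tool_pos: [0.4484, 0.3311, 0.1368]
tcp_rot: [2.977, 0.993, 0.002]
ft_force: [-0.2, -0.4, -2.2]
opening: 0.0394
grasp_force: 30.0
```

```bash
cat > chk.sh <<'E'
python3 snap.py $1; python3 held.py $1 .020|tail -5; python3 -c "
from stand import *
stand('$1',(.4486,.3277))"
E
bash chk.sh w14
```

```text
25.2167 [ 0.4342  0.1029  1.8513 -0.0034  1.1864  1.3626] [0.4484 0.3311 0.1368] [[ 0.7999  0.6001  0.0021]
 [ 0.6001 -0.7999 -0.0024]
 [ 0.0003  0.0032 -1.    ]] [-0.1551 -0.3744 -2.1879] 0.008604865797194541
8978
n 1955 p mm [-0.4939  1.5494  2.001  -3.2001] tilt deg [ 0.1146 -0.1834] z range [-0.0693  0.053 ] resid 0.000311344434811799
world axis at tool z 0.02 [0.449  0.3295 0.1169]
world axis at tool z 0.058 [0.4491 0.3296 0.0789]
bottle axis world [-0.0018 -0.0013  1.    ]
w14 zring 0.0603340656172186 noise 0.0008418317947739923 hole [0.4086 0.358 ] d 0.0017482712610700842 rect [0.4484 0.3285] [0.0899 0.0903] 84.87882232666016
```

{"op": "apply_moves", "data": {"motion": [0,0,0,-0.05,-0.08,0,3,0,0,0,-0.05,-0.08,0,3,0,0,0,-0.05,-0.08,0,3,0,0,0,-0.05,-0.08,0,3,0,0,0,-0.05,-0.08,0,3,0,0,0,-0.05,-0.08,0,3]}}

```text
time_s: 25.77
tool_pos: [0.4472, 0.3299, 0.1354]
tcp_rot: [2.977, 0.993, -0.002]
ft_force: [-0.8, 0.5, -1.9]
opening: 0.0396
grasp_force: 30.0
```

```bash
bash chk.sh w15
```

```text
25.7667 [ 0.4332  0.1023  1.8549 -0.0034  1.186   1.3617] [0.4472 0.3299 0.1354] [[ 0.7999  0.6001 -0.0001]
 [ 0.6001 -0.7999 -0.0035]
 [-0.0022  0.0027 -1.    ]] [-0.8424  0.5152 -1.9352] 0.0010641366222114757
9366
n 1958 p mm [-0.4932  1.5429  2.0151 -3.4828] tilt deg [ 0.1155 -0.1995] z range [-0.0691  0.0533] resid 0.000314122875647435
world axis at tool z 0.02 [0.4477 0.3283 0.1154]
world axis at tool z 0.058 [0.4477 0.3284 0.0774]
bottle axis world [ 0.0006 -0.0005  1.    ]
w15 zring 0.06026633962559588 noise 0.0011381363170178634 hole [0.462  0.2932] d 0.001727205648758957 rect [0.4484 0.3283] [0.0901 0.0903] 84.91667175292969
```

{"op": "apply_moves", "data": {"motion": [0,0,0,0.08,0.03,0,3,0,0,0,0.08,0.03,-0.3,3,0,0,0,0.08,0.03,-0.6,3,0,0,0,0.08,0.03,-0.9,3,0,0,0,0.08,0.03,-1.2,3,0,0,0,0.08,0.03,-1.2,3,0,0,0,0.08,0.03,-1.2,3]}}

```text
time_s: 26.4
tool_pos: [0.4478, 0.3301, 0.123]
tcp_rot: [2.977, 0.992, -0.003]
ft_force: [0.2, 0.3, -1.8]
opening: 0.0393
grasp_force: 30.0
```

```bash
bash chk.sh w16
```

```text
26.4 [ 0.4331  0.1199  1.8605 -0.0034  1.1634  1.3617] [0.4478 0.3301 0.123 ] [[ 0.8     0.6    -0.0007]
 [ 0.6    -0.8    -0.0037]
 [-0.0028  0.0026 -1.    ]] [ 0.1926  0.2675 -1.8484] 0.0015962450191543427
10085
n 1960 p mm [-0.4949  1.5503  2.3265 -3.3491] tilt deg [ 0.1333 -0.1919] z range [-0.0694  0.0639] resid 0.00031777844057626943
world axis at tool z 0.02 [0.4483 0.3285 0.103 ]
world axis at tool z 0.058 [0.4482 0.3285 0.065 ]
bottle axis world [ 0.0008 -0.0003  1.    ]
w16 zring 0.060339346189606374 noise 0.002360240839115657 hole [0.4079 0.3563] d 0.0016686839243911704 rect [0.4485 0.3284] [0.09   0.0904] 84.87333679199219
```

Now within about 0.5 mm. I'll descend through the ring.

{"op": "apply_moves", "data": {"motion": [0,0,0,0.03,0.02,-0.2,3,0,0,0,0.03,0.02,-0.4,3,0,0,0,0.03,0.02,-0.6,3,0,0,0,0.03,0.02,-0.8,3,0,0,0,0.03,0.02,-1,3,0,0,0,0.03,0.02,-1.2,3,0,0,0,0.03,0.02,-1.2,3,0,0,0,0.03,0.02,-1.2,3]}}

```text
time_s: 27.12
tool_pos: [0.4482, 0.3304, 0.1113]
tcp_rot: [2.977, 0.993, -0.002]
ft_force: [-0.3, 0.1, -2.6]
opening: 0.0393
grasp_force: 30.0
```

{"op": "apply_moves", "data": {"motion": [0,0,0,0,0,-0.3,3,0,0,0,0,0,-0.6,3,0,0,0,0,0,-0.9,3,0,0,0,0,0,-1.2,3,0,0,0,0,0,-1.5,3,0,0,0,0,0,-1.5,3,0,0,0,0,0,-1.5,3]}}

```text
time_s: 27.7
tool_pos: [0.4481, 0.3304, 0.0961]
tcp_rot: [2.977, 0.993, -0.003]
ft_force: [-0.4, 0.3, -2.3]
opening: 0.0396
grasp_force: 30.0
```

{"op": "apply_moves", "data": {"motion": [0,0,0,0,0,-0.4,3,0,0,0,0,0,-0.8,3,0,0,0,0,0,-1.2,3,0,0,0,0,0,-1.6,3,0,0,0,0,0,-2,3,0,0,0,0,0,-2.2,3,0,0,0,0,0,-2.3,3,0,0,0,0,0,-2.3,3,0,0,0,0,0,-2.3,3]}}

```text
time_s: 28.45
tool_pos: [0.4484, 0.3305, 0.0735]
tcp_rot: [2.977, 0.993, -0.001]
ft_force: [-1.4, 0.7, -1.4]
opening: 0.0393
grasp_force: 30.0
```

{"op": "apply_moves", "data": {"motion": [0,0,0,0,0,-0.1,3,0,0,0,0,0,-0.2,3,0,0,0,0,0,-0.3,3,0,0,0,0,0,-0.3,3]}}

```text
time_s: 28.78
tool_pos: [0.4482, 0.3304, 0.0703]
tcp_rot: [2.977, 0.993, -0.002]
ft_force: [-0.8, 0.1, -2.0]
opening: 0.0394
grasp_force: 30.0
```

{"op": "apply_moves", "data": {"motion": [0,0,0,0,0,-0.1,3,0,0,0,0,0,-0.15,3,0,0,0,0,0,-0.15,3]}}

```text
time_s: 29.03
tool_pos: [0.4482, 0.3304, 0.0688]
tcp_rot: [2.977, 0.993, -0.002]
ft_force: [0.0, 0.4, -2.1]
opening: 0.0396
grasp_force: 30.0
```

{"op": "apply_moves", "data": {"motion": [0,0,0,0,0,-0.1,3,0,0,0,0,0,-0.1,3,0,0,0,0,0,-0.1,3]}}

```text
time_s: 29.28
tool_pos: [0.4483, 0.3304, 0.0679]
tcp_rot: [2.977, 0.993, -0.002]
ft_force: [0.1, -0.5, -2.3]
opening: 0.0398
grasp_force: 30.0
```

{"op": "apply_moves", "data": {"motion": [0,0,0,0,0,-0.1,3,0,0,0,0,0,-0.1,3,0,0,0,0,0,-0.1,3]}}

```text
time_s: 29.53
tool_pos: [0.4486, 0.3306, 0.0679]
tcp_rot: [2.977, 0.993, -0.001]
ft_force: [-3.6, 0.1, 5.3]
opening: 0.0396
grasp_force: 30.0
```

{"op": "apply_moves", "data": {"motion": [0,0,0,0,0,0.05,3,0,0,0,0,0,0.05,4.2,0,0,0,0,0,0.05,4.6,0,0,0,0,0,0.05,5.2,0,0,0,0,0,0.05,6.2,0,0,0,0,0,0.05,6.2,0,0,0,0,0,0.05,6.2,0,0,0,0,0,0.05,6.2]}}

```text
time_s: 30.2
tool_pos: [0.4483, 0.3304, 0.0674]
tcp_rot: [2.977, 0.993, -0.002]
ft_force: [-0.0, -0.6, 0.3]
opening: 0.0619
grasp_force: 0.0
```

{"op": "apply_moves", "data": {"motion": [0,0,0,0,0,2,6.2,0,0,0,0,0,5,6.2,0,0,0,0,0,9,7,0,0,0,0,0,13,9.4,0,0,0,0,0,17,9.4,0,0,0,0,0,17,9.4,0,0,0,0,0,17,9.4,0,0,0,0,0,17,9.4]}}

```text
time_s: 30.87
tool_pos: [0.4479, 0.3302, 0.2367]
tcp_rot: [2.977, 0.992, -0.003]
ft_force: [0.4, 0.7, -1.1]
opening: 0.0934
grasp_force: 0.0
```

```bash
python3 snap.py w17; python3 - <<'E'
from h import *
np.set_printoptions(precision=4,suppress=True)
d=pickle.load(open("w17.pkl","rb")); P=cloud(d)
Q=P[(np.hypot(P[...,0]-.4486,P[...,1]-.3285)<.03)&(P[...,2]>.075)&(P[...,2]<.17)&(d["z"]>0)]
print("top z",np.percentile(Q[:,2],99),"cork",Q[Q[:,2]>.128].mean(0))
s=cam("scene"); cv2.imwrite("pics/s3.png",cv2.resize(s["img"][90:310,200:520],(800,550),interpolation=2)[...,::-1])
E
```

```text
30.8667 [ 0.4332  0.0026  1.7658 -0.0032  1.3756  1.3611] [0.4479 0.3302 0.2367] [[ 0.8     0.6001 -0.0008]
 [ 0.6001 -0.8    -0.0039]
 [-0.003   0.0026 -1.    ]] [ 0.4113  0.7476 -1.0518] 0.03224212096350437
top z 0.1351302403147876 cork [0.4494 0.3294 0.1339]
```

View pics/s3.png

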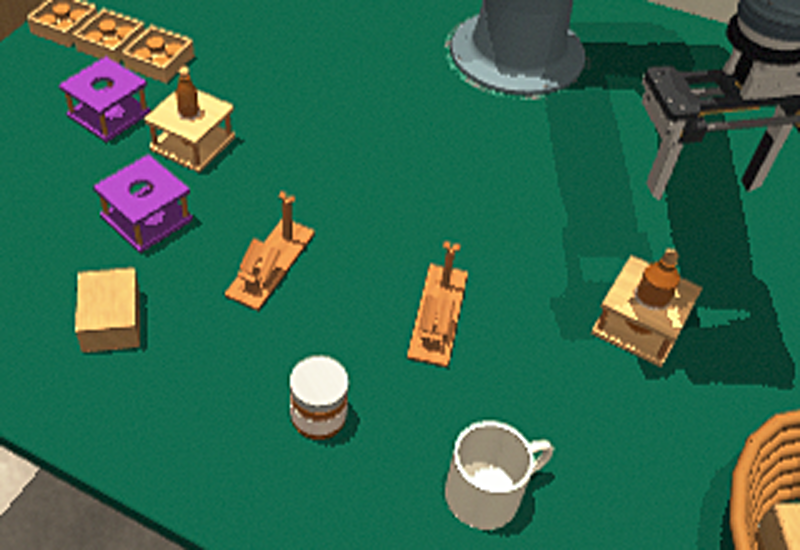

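Both bottles stand upright in their rings, slim at (187,92) and stout at (660,275). The mug, jar and box are where they were, and the gripper is clear.

```bash
python3 -c "
from workcell import *
print(hand_in())"
```

```text
the job is handed in; nothing more can be done
None
```

The slim and stout bottles each stand upright and released in their own ring stands, and the job was handed in at about 31 s with the mug, jar and gift box left in place; no verdict came back.

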